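# Seat a relay module by feel and clamp it

### The job

Put the relay module into the blue-cornered nest and press it straight down until you feel it come to rest firmly on the hidden stops underneath (well beyond the light drag of the lift plate, but never more than about 15 N on the stops). Only then swing the open clamp over and press it closed so that its rubber pad bears on the module; leave the other things on the bench alone.

Things in the scene. Friction and masses are not known exactly. Their poses are not given: they have to be found in the camera images.
- module: relay module, a light grey-white box with a grey lid carrying a pale label, 46 x 72 x 30 mm (x, y, z), 62 g give or take; origin at the centre of its underside, z up, long side along its y; grasp it across the 46 mm width. It may go in either way round. On the way to the nest stands a fixed upright brown board (y about 0, from x = 0.59 back, 0.21 m tall): carry in front of it or above it
- nest: clamping nest fixed on the bench: aluminium base plate 92 x 190 x 10 mm reaching 130 mm to -y and 60 mm to +y of the origin, four blue corner guides round the seat, hinge bracket at -y. Origin at bench level below the centre of the seat, z up. The module's long side goes along the nest's y
- rest_block: dark steel block in the bottom of the nest, 52 x 70 x 6 mm, with four rubber-tipped brass stop pins (7 mm across, under the module's corners; about 20 N/mm) whose tops are set anew each time, 17 to 32 mm above the nest's origin, and are hidden by the module. Origin at the centre of its underside, 10 mm above the nest's origin. Force between it (with pins) and the module is what the stops bear
- clamp_hinge (a point): point on the clamp's hinge axis, midway between the bracket cheeks, 82 mm to -y of the nest's origin and 62 mm above it; the axis runs along the nest's x
- clamp (a joint): angle of the clamp arm, rad: 0 = level, pointing along the nest's +y over the module; grows as it opens; 1.57 upright, 1.75 to 2.05 at the start (leaning away). Range -0.2 to 2.1. On a fully seated module the pad meets its top between -0.12 and 0.15 rad. Stiff hinge (0.16 N m), stays where left. Push it over from behind near the grip, then down on top above the pad
- clamp_pad: round black rubber pad 18 mm across under the clamp arm, 82 mm from the hinge axis; origin at the centre of its lower face, 11 mm below the axis when the arm is level and the pad hangs free. It is sprung: it yields 5 mm into the arm under 0.5 to 3 N, then is solid; it meets the module at the middle of its top
- clamp_grip (a point): middle of the outer face of the clamp's red grip (its upper face when closed), 110 mm from the hinge axis. The arm is a steel bar 20 mm wide, 10 mm thick (2 mm below to 8 mm above the axis when level), 102 mm long from the hinge; the grip, 24 mm wide and 16 mm thick, reaches to 127 mm
- tape_roll: roll of brown tape, 70 mm across and 19 mm high, lying flat; bystander; origin at the centre of its underside
- gauge_block: grey steel gauge block 30 x 35 x 12 mm; bystander; origin at the centre of its underside
- card_pack: banded pack of yellow cards 62 x 92 x 26 mm; bystander; origin at the centre of its underside
- nest_center (a point): centre of the seat on top of the nest's base plate, 10 mm above the nest's origin. The corner guides' inner faces leave 49 x 75 mm, straight up to 36 mm above this point, then flare outward as a lead-in up to 46 mm. Between the corners the two long sides are open over 44 mm for fingers
- lift_top (a point): centre of the top of the black lift plate (28 x 50 mm) in the seat, 36 to 40 mm above the nest's origin at the start. It carries a module that is just laid in, slides straight down under about 3 N, stays where it is pushed, no spring. Press near the middle of the module's top: when the module lands on the stop pins below, the push rises steeply

How it is judged (in metres and radians):
On the way:
1. the module, in the nest, is pressed down onto the stop pins (more than 2 N on them) while the clamp is still open (over 1.2 rad) (contact force between rest_block and module above 2 N and horizontal distance between module and nest below 0.005 m and value of joint clamp above 1.2 rad), for 0.1 s.
At the end, for the whole second after the job is handed in: the module sits upright in the nest (within 5 mm of its centre, 0.05 rad of level, 0.08 rad of its direction), bearing on the stop pins (over 0.3 N), at rest, and the closed clamp's pad (joint under 0.2 rad) bears on it with over 0.2 N (contact force between rest_block and module above 0.3 N and horizontal distance between module and nest below 0.005 m and angle between module's own z axis and vertical below 0.05 rad and angle between the y axis of module and the y axis of nest, either way round below 0.08 rad and contact force between clamp_pad and module above 0.2 N and value of joint clamp below 0.2 rad and linear speed of module below 0.01 m/s); the robot touches nothing.
It fails at once if more than 20 N on the stop pins (contact force between rest_block and module above 20 N).
It fails at once if the clamp loads the module (over 2 N) while it is not on its stops (contact force between clamp_pad and module above 2 N and contact force between rest_block and module below 0.1 N).
It fails at once if the module is tipped over (angle between module's own z axis and vertical above 0.7 rad).
It fails at once if a bystander is moved by more than 25 mm (distance of any of tape_roll, gauge_block, card_pack from where it was at the start of the episode above 0.025 m).
It also fails if it takes over 72 s, if anything falls off the work surface, if the arm or the gripper's body presses on something with over 40 N, if the wrist force passes 120 N, or if a joint passes its speed limit or range.

### The arm

A 6-joint arm with a two-finger parallel gripper is mounted at the origin on a cart in front of the work surface, level with it; the furniture and walls round the work are solid. World frame = base frame: x ahead of the robot, y to its left, z up, the work surface at z = 0. Lengths are in mm, angles in rad, forces in N, time in s.
With the tool pointing down it reaches from about 400 to 825 mm from the base axis. Payload 7 kg.
Tool frame: the origin (TCP) lies at the very end of the fingers, on their centre line; the grasp point (between the pads) lies 19 mm behind it; z points along the fingers, y is the line along which they close (so a half turn about z gives the same grasp; the last joint's range is limited). The gripper opens to 88 mm and grips with 3 to 60 N. Pads are 19 mm wide; open, the fingers measure 130 mm over their backs; the gripper's body (78 mm by 193 mm) begins 47 mm behind the grasp point.
Start: joints at [-0.941, 0.359, 0.012, 0, -1.224, -0.288], TCP at [226.222, -635.939, 226.561] pointing down, gripper open.
Joint ranges: [-3.07, 3.07], [-1.43, 2.12], [-1.02, 1.25], [-3.03, 1.67], [-3.05, -0], [-3.03, 3.03]. Speed limits (rad/s): [2.39, 2.39, 3.01, 3.14, 3.14, 3.14].

### API

Orientations are given as a unit quaternion [x, y, z, w].
In Python, from plant import bot gives the robot as it stands. Calls block until the motion is done:
- bot.move_ptp(position, orientation): joint-space move of the TCP to a pose.
- bot.line_to(position, velocity=150, ori=None): straight line of the TCP; ori=None keeps the orientation; velocity is the mean speed in mm/s.
- bot.move_joints(angles): joint-space move.
- bot.move_gripper(opening, force=None): finger opening in mm; force is the grip in N (None keeps the last); returns when the fingers have stopped.
- bot.pause(seconds).
- bot.solve_ik(position, orientation): joint angles nearest the present ones, or None.
- bot.read_state(): the state.
- bot.camera(name): name is "scene" or "top" or "wrist"; returns the picture (384x512x3 uint8, red, green, blue); there is no depth.
- bot.get_calibration(name): a dict with "fx", "fy", "cx", "cy" (pixels), "view" (4x4, takes a point from world to camera coordinates); the wrist camera has in their place "T_tool_cam" (4x4, takes a point from camera to tool coordinates, whose origin is the TCP and whose axes are the flange's). Camera axes: x right, y up, looking along -z (the intrinsics and any distortion apply to the point x, -y, -z); pixel columns grow to the right and rows downward; lengths in mm; the calibration is good to about 2 mm. A picture is of the moment at which its call begins: read the wrist's pose just before it. get_calibration takes no time and is no camera call.
A pose or a line that the arm cannot do raises bot.Unreachable and nothing moves.
- bot.close_job(): hands the job in; it is judged then, once.
The state is a dict: "t": time; "joint_pos": joint angles; "qvel": joint speeds; "tau": joint torques, N m; "tcp_pos": TCP position; "eef_rot": TCP orientation; "contact_force": force on the tool from outside, world axes, zero at the start; "moment": the same for the moment, N m; "width": finger opening in mm; "finger_force": force on a finger pad.
Only numpy, scipy, OpenCV 4.12 (cv2) and the standard library are available. Lean on these libraries where they do the work, as an engineer would, in place of code of your own. Each camera call takes 0.05 s, during which the arm holds its last target. There are 200 camera calls.

## Working session

There is one attempt and no reset: what is moved stays moved. The work goes in short steps, each a Python script; the robot and the scene stay as the last script left them, time stands still between calls to the robot, and variables do not carry over. Pictures are saved under pics/ and viewed, at most 10 in all, crops included, and the job is handed in when it is done.

```bash
ls; mkdir -p pics
python3 - <<'E'
from plant import bot
import cv2, numpy as np
for n in ["top","scene"]:
    im=bot.camera(n); cv2.imwrite(f"pics/{n}0.png",im[:,:,::-1])
    print(n,bot.get_calibration(n))
print(bot.get_calibration("wrist")); print(bot.read_state())
E
```

```text
pics
top {'fx': 354.0435503394997, 'fy': 354.0435503394997, 'cx': 255.345115503834, 'cy': 195.60945887443998, 'view': array([[ 2.59455738e-02, -9.99546991e-01, -1.52525170e-02,
         8.86721143e+01],
       [ 9.95779171e-01,  2.44980499e-02,  8.84516199e-02,
        -5.22157572e+02],
       [-8.80378937e-02, -1.74830668e-02,  9.95963690e-01,
        -9.87045084e+02],
       [ 0.00000000e+00,  0.00000000e+00,  0.00000000e+00,
         1.00000000e+00]])}
scene {'fx': 446.9937535591047, 'fy': 446.9937535591047, 'cx': 255.73829990523151, 'cy': 190.67312212404272, 'view': array([[-7.38103280e-01, -6.74611761e-01,  1.01252223e-02,
         4.54539360e+02],
       [ 3.50734730e-01, -3.70837830e-01,  8.59921190e-01,
        -2.06881728e+02],
       [-5.76358133e-01,  6.38261918e-01,  5.10326392e-01,
        -9.23116637e+02],
       [ 0.00000000e+00,  0.00000000e+00,  0.00000000e+00,
         1.00000000e+00]])}
{'fx': 303.1773239280213, 'fy': 303.1773239280213, 'cx': 256.1242259190595, 'cy': 194.90761472498448, 'T_tool_cam': array([[ 7.10200522e-04,  9.56660028e-01,  2.91206261e-01,
      
[... 270 characters left out ...]
00]])}
{'t': 0.1, 'joint_pos': array([-9.40885243e-01,  3.59351198e-01,  1.11193805e-02, -2.93782929e-04,
       -1.22410936e+00, -2.88125319e-01]), 'qvel': array([-0.00040578, -0.00174863,  0.00223407,  0.00117631, -0.00044327,
        0.0007033 ]), 'tau': array([-1.35041137e-03, -5.84162986e+01,  2.93750668e+01,  7.01556444e+00,
        1.02162128e-02, -6.55405620e-05]), 'tcp_pos': array([ 226.06769225, -635.53473249,  225.68226625]), 'eef_rot': array([-1.70012951e-01,  9.85441516e-01,  7.53662075e-04, -2.18419344e-04]), 'contact_force': array([ 0.00231998,  0.15393623, -0.15844592]), 'moment': array([ 0.00854954, -0.01996359,  0.00183816]), 'finger_force': 0.0, 'width': 87.67542943258074}
```

View pics/top0.png

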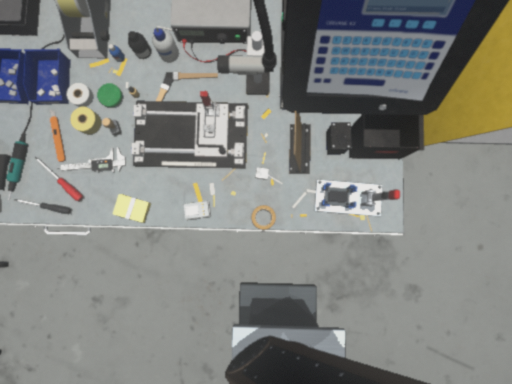

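View pics/scene0.png

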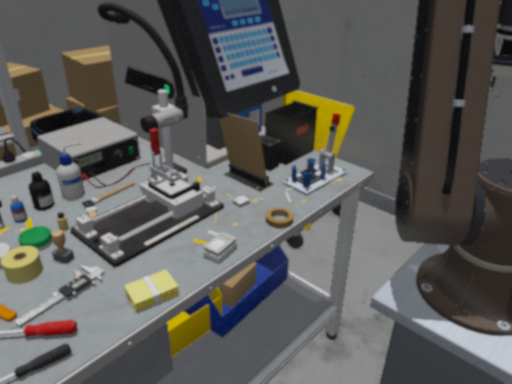

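The top view shows the module at about px (197,211), the nest's seat at (340,196) with its hinge to the right and the red grip at (394,195), the tape roll at (263,217) and the card pack at (131,208). The small grey block at (262,173) is probably the gauge block. The brown board is at about (298,150). Next I'll work out rough positions and take wrist views.

```bash
cat > h.py <<'E'
from plant import bot
import cv2, numpy as np
from scipy.spatial.transform import Rotation as R
def cam_wc(n, st=None):
    c=bot.get_calibration(n)
    if n!="wrist": return c,np.linalg.inv(c["view"])
    T=np.eye(4); T[:3,:3]=R.from_quat(st["eef_rot"]).as_matrix(); T[:3,3]=st["tcp_pos"]
    return c,T@c["T_tool_cam"]
def ray(uv,n,st=None):
    c,M=cam_wc(n,st); uv=np.atleast_2d(np.asarray(uv,float))
    d=np.c_[(uv[:,0]-c["cx"])/c["fx"],-(uv[:,1]-c["cy"])/c["fy"],-np.ones(len(uv))]@M[:3,:3].T
    return M[:3,3],d
def on_plane(uv,z,n,st=None):
    o,d=ray(uv,n,st); return o+d*((z-o[2])/d[:,2])[:,None]
def down(yaw):  # tool x axis at angle yaw, z down
    x=np.array([np.cos(yaw),np.sin(yaw),0]);z=np.array([0,0,-1.]);return R.from_matrix(np.c_[x,np.cross(z,x),z]).as_quat()
def shot(name):
    st=bot.read_state(); im=bot.camera("wrist"); cv2.imwrite(f"pics/{name}.png",im[:,:,::-1]); return st,im
def proj(p,n,st=None):
    c,M=cam_wc(n,st); q=(np.atleast_2d(p)-M[:3,3])@M[:3,:3]
    return np.c_[c["cx"]+c["fx"]*q[:,0]/-q[:,2],c["cy"]-c["fy"]*q[:,1]/-q[:,2]]
E
python3 - <<'E'
from h import *
print(on_plane([[197,211]],30,"top"),on_plane([[340,196]],40,"top"),on_plane([[394,195],],100,"top"),on_plane([[263,217],[131,208],[262,173]],15,"top"))
s=bot.read_state(); print(R.from_quat(s["eef_rot"]).as_matrix(), bot.get_calibration("wrist")["T_tool_cam"][:3,3])
E
```

```text
[[471.3645894  265.90722779  30.        ]] [[ 523.0501945  -135.35845506   40.        ]] [[ 523.56908448 -263.19144549  100.        ]] [[459.58804134  78.48047013  15.        ]
 [475.80279107 459.95007507  15.        ]
 [586.71092897  84.43300174  15.        ]]
[[-9.42191098e-01 -3.35075310e-01 -6.86743606e-04]
 [-3.35075969e-01  9.42190057e-01  1.41111156e-03]
 [ 1.74214353e-04  1.55964803e-03 -9.99998769e-01]] [  80.47892932   -0.76781802 -158.52376187]
```

Run:
```python
from h import *
for y in (np.pi/2,-np.pi/2):
  for p in ([471,266,250],[471,266,30],[450,60,250],[523,-135,250],[523,-135,60],[523,-300,150]):
    j=bot.solve_ik(p,down(y)); print(round(y,1),p,None if j is None else np.round(j,2))
import sys
yaw=-np.pi/2
# nest first (near the start)
bot.move_ptp([500,-130,300],down(yaw)); st,im=shot("nest"); np.save("nest_st.npy",st,allow_pickle=True)
bot.move_ptp([440,60,300],down(yaw)); bot.move_ptp([471,290,220],down(yaw)); st,im=shot("mod"); np.save("mod_st.npy",st,allow_pickle=True)
print(st["t"],st["tcp_pos"])
```

```text
1.6 [471, 266, 250] [ 0.88  0.12 -0.25  0.   -1.2   2.27]
1.6 [471, 266, 30] [ 0.88  0.35 -0.52  0.   -0.7   2.27]
1.6 [450, 60, 250] [ 0.57 -0.03 -0.41  0.   -1.19  2.57]
1.6 [523, -135, 250] None
1.6 [523, -135, 60] None
1.6 [523, -300, 150] [-0.2   0.3  -0.26  0.   -1.01 -2.94]
-1.6 [471, 266, 250] [ 0.88  0.12 -0.25  0.   -1.2  -0.88]
-1.6 [471, 266, 30] [ 0.88  0.35 -0.52  0.   -0.7  -0.88]
-1.6 [450, 60, 250] [ 0.57 -0.03 -0.41  0.   -1.19 -0.57]
-1.6 [523, -135, 250] [ 0.11  0.12 -0.25  0.   -1.2  -0.11]
-1.6 [523, -135, 60] [ 0.11  0.31 -0.49  0.   -0.77 -0.11]
-1.6 [523, -300, 150] [-0.2   0.3  -0.26  0.   -1.01  0.2 ]
4.0167 [471.39990881 288.9696061  220.39838972]
```

View pics/nest.png

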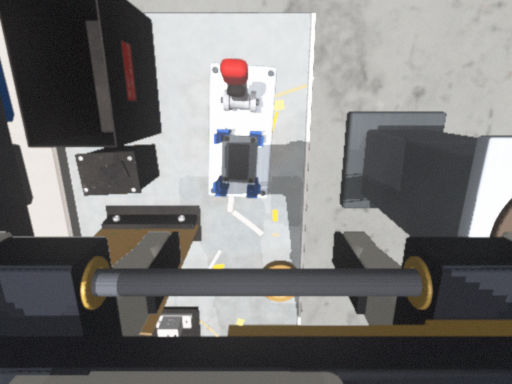

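View pics/mod.png

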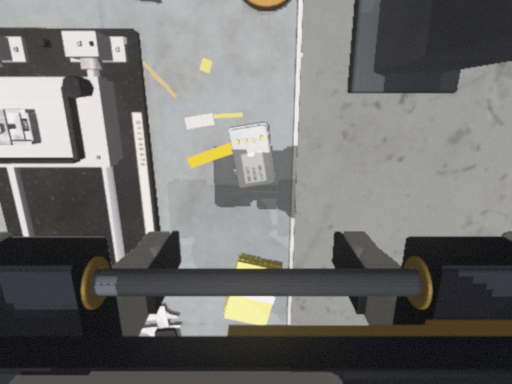

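The nest view shows the white base plate with corners at about (211,65), (276,67), (266,198) and (208,196). The blue guides are near (222,136), (256,138), (221,187) and (252,190), and the red grip is at (234,70). The module view shows the module with its top corners at about (231,126), (267,122), (274,183) and (237,187). I'll measure both now.

Run:
```python
from h import *
ns=np.load("nest_st.npy",allow_pickle=True).item(); ms=np.load("mod_st.npy",allow_pickle=True).item()
im=cv2.imread("pics/nest.png"); hsv=cv2.cvtColor(im,cv2.COLOR_BGR2HSV)
m=cv2.inRange(hsv,(105,120,40),(130,255,255)); m[:120]=0; m[205:]=0; m[:,:200]=0; m[:,280:]=0
n,l,s,c=cv2.connectedComponentsWithStats(m)
for i in range(1,n):
    if s[i,4]>8: print("blue",s[i],c[i].round(1),on_plane([c[i]],50,"wrist",ns)[0].round(1))
g=cv2.cvtColor(im,cv2.COLOR_BGR2GRAY); print("row gray",g[120,200:285:4],g[90,200:290:4])
m=cv2.inRange(g,205,255); m[:55]=0;m[210:]=0;m[:,:200]=0;m[:,285:]=0
cs=max(cv2.findContours(m,0,2)[0],key=cv2.contourArea); r=cv2.minAreaRect(cs); b=cv2.boxPoints(r); print("plate",b.round(1)); P=on_plane(b,10,"wrist",ns); print(P.round(1), np.linalg.norm(np.diff(P,axis=0),axis=1))
mm=cv2.inRange(hsv,(0,150,80),(8,255,255)); mm[100:]=0; print("red",cv2.boundingRect(mm))
im2=cv2.imread("pics/mod.png")
A=cv2.resize(im[50:210,190:300],None,fx=3.6,fy=3.6,interpolation=cv2.INTER_CUBIC); B=cv2.resize(im2[105:205,215:290],(432,576),interpolation=cv2.INTER_CUBIC)
cv2.imwrite("pics/crops.png",np.hstack([A[:576,:360],B])[:, :800])
```

```text
blue [217 130  12   3  33] [223.  130.9] [ 542.4 -174.8   50. ]
blue [250 132  11   3  31] [255.3 133. ] [ 499.6 -172.1   50. ]
blue [215 134   2   9  18] [215.5 138. ] [ 552.7 -165.5   50. ]
blue [219 137   2   5   9] [219.4 138.8] [ 547.5 -164.5   50. ]
blue [258 137   5   9  39] [260.  140.4] [ 493.4 -162.3   50. ]
blue [213 181  12  15  83] [217.2 188.5] [553.1 -95.7  50. ]
blue [257 186   3   7  13] [258.2 189.5] [495.8 -94.3  50. ]
blue [248 195   9   3  13] [252. 196.] [504.4 -84.7  50. ]
row gray [229 229 221 254 254 254 254 254 254 254 254 254 254 254 254 254 254 254
 245 234 230 229] [229 227 225 254 254 254 232  79  88  90  84  85 209 192 216 217 219 254
 254 229 232 230 230]
plate [[200. 209.]
 [200.  55.]
 [284.  55.]
 [284. 209.]]
[[ 586.6  -51.    10. ]
 [ 574.6 -272.4   10. ]
 [ 460.7 -272.3   10. ]
 [ 454.9  -51.    10. ]] [221.65717229 113.85769461 221.41103204]
red (122, 42, 125, 58)
```

View pics/crops.png

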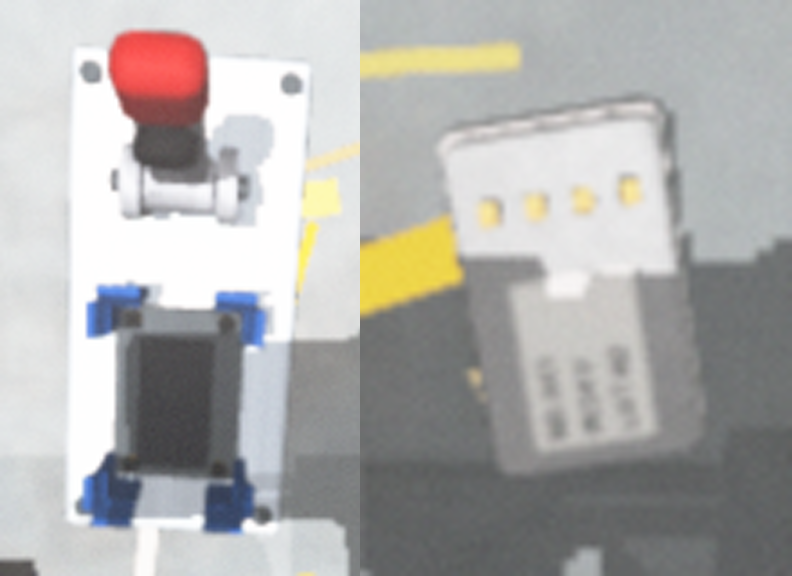

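The left crop shows the nest plate corners at crop px (75,47), (308,62), (280,527) and (67,520). The four blue guides surround the dark rest block and lift plate. The right crop shows the module top with corners at about (446,152), (662,118), (703,448) and (500,473). It's turned about 8° and its terminals are at the -y end.

Run:
```python
from h import *
ns=np.load("nest_st.npy",allow_pickle=True).item(); ms=np.load("mod_st.npy",allow_pickle=True).item()
L=np.linalg.norm
p=np.array([[75,47],[308,62],[280,527],[67,520]])/3.6+[190,50]
P=on_plane(p,10,"wrist",ns); print(P.round(1),L(P-np.roll(P,1,0),axis=1).round(1))
y=(P[2]+P[3]-P[0]-P[1])/2; y/=L(y); x=np.array([y[1],-y[0],0]); 
C=P.mean(0)+35*y; print("nest by plate",C.round(1),"yaw",np.degrees(np.arctan2(-y[0],y[1])), "by +y edge",((P[2]+P[3])/2-60*y).round(1),"x-edge yaw", np.degrees(np.arctan2(*(P[0]-P[1])[1::-1])))
# guides: outer corners at top z=56
g=np.array([[87,290],[266,295],[84,520],[250,528]])/3.6+[190,50]
G=on_plane(g,50,"wrist",ns); print("guides",G.round(1),G.mean(0).round(1))
q=np.array([[446,152],[662,118],[703,448],[500,473]])/5.76+[215,105]
Q=on_plane(q,30,"wrist",ms); print(Q.round(1),L(Q-np.roll(Q,1,0),axis=1).round(1),Q.mean(0).round(1))
y=(Q[2]+Q[3]-Q[0]-Q[1]);print("mod yaw",np.degrees(np.arctan2(-y[0],y[1])))
```

```text
[[ 560.3 -262.3   10. ]
 [ 471.9 -257.    10. ]
 [ 480.6  -71.7   10. ]
 [ 572.   -74.9   10. ]] [187.8  88.6 185.5  91.5]
nest by plate [ 523.1 -131.5   10. ] yaw -3.1253086282112434 by +y edge [ 523.  -133.2   10. ] x-edge yaw -3.437316888573808
guides [[ 554.  -175.3   50. ]
 [ 488.3 -173.4   50. ]
 [ 558.8  -87.    50. ]
 [ 493.9  -83.7   50. ]] [ 523.8 -129.8   50. ]
[[429.1 240.1  30. ]
 [387.2 233.6  30. ]
 [374.  300.1  30. ]
 [415.6 305.4  30. ]] [66.7 42.4 67.8 42. ] [401.5 269.8  30. ]
mod yaw 11.418650954535005
```

The module's pixel columns need the crop's 360 px offset taken off. I'll fix that, then take a closer view centred over the module and a better one over the nest.

Run:
```python
from h import *
ms=np.load("mod_st.npy",allow_pickle=True).item(); L=np.linalg.norm
q=(np.array([[446,152],[662,118],[703,448],[500,473]])-[360,0])/5.76+[215,105]
Q=on_plane(q,30,"wrist",ms); print(Q.round(1),L(Q-np.roll(Q,1,0),axis=1).round(1),Q.mean(0).round(1))
y=(Q[2]+Q[3]-Q[0]-Q[1]);yaw=np.arctan2(-y[0],y[1]);print("mod yaw",np.degrees(yaw))
c=Q.mean(0); u=np.array([-np.sin(yaw),np.cos(yaw)])
# closer look, camera ahead of module so that it is seen in the upper half
bot.move_ptp([*(c[:2]+55*u),130],down(-np.pi/2+yaw)); st,im=shot("mod2"); np.save("mod2_st.npy",st,allow_pickle=True)
print(proj(Q,"wrist",st).round(0),bot.read_state()["t"])
```

```text
[[499.8 240.1  30. ]
 [457.4 233.6  30. ]
 [448.3 300.1  30. ]
 [490.2 305.5  30. ]] [66.1 42.8 67.2 42.3] [473.9 269.8  30. ]
mod yaw 8.079723826118677
[[229.  93.]
 [281.  92.]
 [279. 173.]
 [231. 173.]] 4.5917
```

View pics/mod2.png

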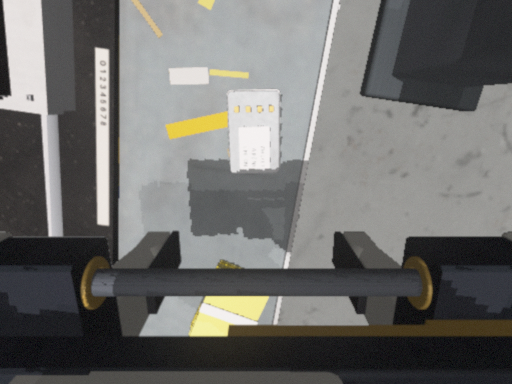

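The module's top outline runs through about (228,91), (280,91), (279,171) and (230,172), within 2 px of the prediction, so its pose holds. I'll refine the edges, grasp and lift.

Run:
```python
from h import *
st=np.load("mod2_st.npy",allow_pickle=True).item(); L=np.linalg.norm
q=np.array([[228.5,91],[280,91],[279,171.5],[230,172]])
g=cv2.cvtColor(cv2.imread("pics/mod2.png"),cv2.COLOR_BGR2GRAY)
print("col",g[82:182:1,254][:14],g[160:182,254]); print("row",g[120,220:240],g[120,270:290])
Q=on_plane(q,30,"wrist",st); print(L(Q-np.roll(Q,1,0),axis=1).round(1)); c=Q.mean(0)
y=(Q[2]+Q[3]-Q[0]-Q[1]);yaw=np.arctan2(-y[0],y[1]);print(c.round(1),np.degrees(yaw))
o=down(-np.pi/2+yaw)
bot.line_to([c[0],c[1],100],150,o)
bot.line_to([c[0],c[1],8],80)
bot.move_gripper(40,15); s=bot.read_state(); print(s["width"],s["finger_force"],s["tcp_pos"],s["contact_force"])
bot.line_to([c[0],c[1],140],120); s=bot.read_state(); print(s["width"],s["finger_force"],s["tcp_pos"],s["contact_force"],s["t"])
```

```text
col [174 174 174 175 175 176 183 213 203 204 219 223 224 222] [239 227 220 212 225 227 233 238 214 156 136 134 130 115 104 105 109 109
 112 111 111 110]
row [199 201 199 200 200 202 199 190 183 220 223 220 220 220 220 221 221 222
 221 220] [226 225 226 224 226 224 224 223 203 181 185 182 184 180 179 180 180 180
 179 177]
[67.1 41.8 66.7 42.9]
[474.7 268.7  30. ] 8.118251618291078
45.836223618195454 14.999848455190659 [474.73494229 268.73264491   8.06791796] [-0.36949019 -0.02073581  0.39889098]
45.92687768782193 14.999740272760391 [474.2401712  268.29892196 139.16104794] [ 0.41997967 -0.57693051 -0.40505146] 8.4583
```

The module is held square, at 45.9 mm width. I'll carry it in front of the board and take a close nest view.

Run:
```python
from h import *
yn=np.radians(-3.1)
bot.line_to([445,150,170],250,down(-np.pi/2+yn/2))
bot.line_to([445,-80,170],250,down(-np.pi/2+yn))
bot.line_to([523,-80,170],200); bot.pause(0.2)
st,im=shot("nest2"); np.save("nest2_st.npy",st,allow_pickle=True); print(st["tcp_pos"],st["t"],st["width"])
cv2.imwrite("pics/nest2b.png",cv2.resize(im[0:300,156:406,::-1],(500,600),interpolation=cv2.INTER_CUBIC))
```

```text
[522.48991432 -79.64601462 170.18842482] 10.9167 45.62610835987894
```

View pics/nest2b.png

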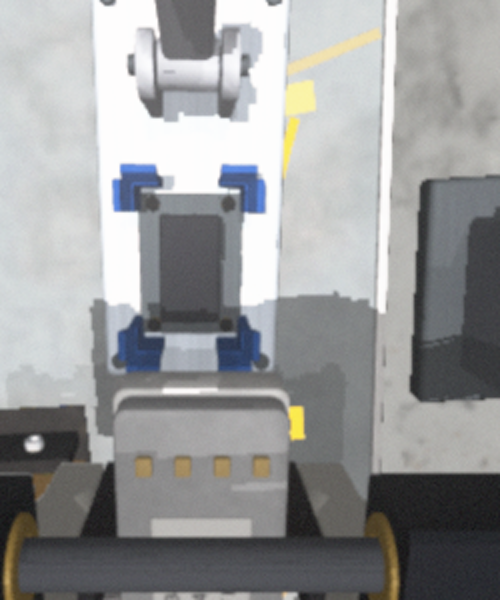

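The close view (2× crop, columns offset 156) shows the lift plate at about (162,214)–(222,331) and the rest block at (140,193)–(241,332). The guides span columns 114–265 and rows 165–371. The held module's front end shows its lower edge near row 388, its top edge near row 407, and its sides at columns 115 and 289.

Run:
```python
from h import *
st=np.load("nest2_st.npy",allow_pickle=True).item(); L=np.linalg.norm
f=lambda a:np.array(a)/2.+[156,0]
T=R.from_quat(st["eef_rot"]).as_matrix()
for z in (8,-22):
  pp=np.array([[36,s*23,z] for s in(-1,1)])@T.T+st["tcp_pos"]; print("pred front z",z,(2*(proj(pp,"wrist",st)-[156,0])).round(0).tolist())
for nm,q,z in (("lift",[[162,214],[222,214],[220,331],[160,331]],38),("rest",[[140,194],[241,193],[238,332],[140,332]],16),("pins",[[152,203],[229,203],[227,325],[153,325]],24),("guides",[[114,165],[265,165],[260,371],[119,371]],50)):
  Q=on_plane(f(q),z,"wrist",st); print(nm,L(Q-np.roll(Q,1,0),axis=1).round(1),Q.mean(0).round(1),np.degrees(np.arctan2(*((Q[0]+Q[1]-Q[2]-Q[3])*[1,-1,1])[:2])).round(2))
im=cv2.imread("pics/nest2.png"); hsv=cv2.cvtColor(im,cv2.COLOR_BGR2HSV); m=cv2.inRange(hsv,(105,110,30),(130,255,255)); m[190:]=0;m[:,:205]=0;m[:,295:]=0
n,l,s,c=cv2.connectedComponentsWithStats(cv2.morphologyEx(m,cv2.MORPH_CLOSE,np.ones((5,5))))
for i in range(1,n):
  if s[i,4]>30: print(s[i],"x2:",(2*(s[i,:2]-[156,0])),(2*(s[i,:2]+s[i,2:4]-[156,0])))
g=cv2.cvtColor(im,cv2.COLOR_BGR2GRAY); print(g[185:212,256], g[230,208:218],g[230,295:305])
g2=g[:,:]; print("lift col",g[98:116,252],g[156:176,252]); print("lift row",g[135,222:244],g[135,262:284])
```

```text
pred front z 8 [[115.0, 367.0], [277.0, 368.0]]
pred front z -22 [[98.0, 400.0], [292.0, 400.0]]
lift [54.7 27.6 54.7 29.2] [ 523.1 -128.6   38. ] -4.27
rest [68.8 49.6 69.3 51.3] [ 523.9 -130.8   16. ] -3.94
pins [59.3 37.  59.3 37.6] [ 523.5 -131.2   24. ] -3.54
guides [92.1 65.2 92.1 67.1] [ 523.5 -130.4   50. ] -3.32
[213  83  22  22 238] x2: [114 166] [158 210]
[267  83  21  23 298] x2: [222 166] [264 212]
[215 163  21  23 276] x2: [118 326] [160 372]
[265 163  21  22 315] x2: [218 326] [260 370]
[143 114 114 119 124 132 141 148 171 229 231 205 170 119  94  91  96  97
 103 121 148 163 160 162 160 162 164] [191 176 152 151 141 122 132 136 138 136] [145 140 137 137 121 101  90  92 101 112]
lift col [147 142 144 142 143 144 141 142 132 107  92  97  96  95  96  97  96  96] [ 65  62  62  61  58  71  81  85  87  86 124 176 194 199 194 196 197 197
 183 175]
lift row [253 253 252 240 150 138 137 140 139 138 136 139 139 120  94  89  88  87
  88  86  87  85] [ 84  87  77  79  94 112 132 138 138 138 139 140 139 136 155 226 252 253
 253 253 253 253]
```

Run:
```python
from h import *
st=np.load("nest2_st.npy",allow_pickle=True).item()
for _ in range(2):print(bot.get_calibration("wrist"))
print(bot.get_calibration("top")["view"][:3,3])
print(st["eef_rot"],bot.read_state()["eef_rot"],bot.read_state()["joint_pos"])
```

```text
{'fx': 303.1773239280213, 'fy': 303.1773239280213, 'cx': 256.1242259190595, 'cy': 194.90761472498448, 'T_tool_cam': array([[ 7.08320671e-04,  9.56595350e-01,  2.91418658e-01,
         8.01221723e+01],
       [ 9.99999679e-01, -7.86397241e-04,  1.50791650e-04,
         1.30346929e+00],
       [ 3.73417420e-04,  2.91418458e-01, -9.56595601e-01,
        -1.58523640e+02],
       [ 0.00000000e+00,  0.00000000e+00,  0.00000000e+00,
         1.00000000e+00]])}
{'fx': 303.1773239280213, 'fy': 303.1773239280213, 'cx': 256.1242259190595, 'cy': 194.90761472498448, 'T_tool_cam': array([[ 7.08320671e-04,  9.56595350e-01,  2.91418658e-01,
         8.01221723e+01],
       [ 9.99999679e-01, -7.86397241e-04,  1.50791650e-04,
         1.30346929e+00],
       [ 3.73417420e-04,  2.91418458e-01, -9.56595601e-01,
        -1.58523640e+02],
       [ 0.00000000e+00,  0.00000000e+00,  0.00000000e+00,
         1.00000000e+00]])}
[  88.67211431 -522.15757223 -987.04508387]
[-6.87966305e-01  7.25742623e-01 -1.51937381e-06  9.63806205e-05] [-6.87910719e-01  7.25795276e-01 -1.04210260e-04  2.21803497e-04] [ 2.19810110e-01  1.64029947e-01 -3.90135555e-01 -5.73158996e-05
 -1.01614312e+00 -2.73363201e-01]
```

The reported wrist calibration has moved about 2 mm sideways, but the held module gives a direct in-image reference. From that the tool target is about (525.5, -132.5) at -3.4°. I'll move there above the nest and check the alignment of module and guides before going in.

Run:
```python
from h import *
bot.line_to([525.5,-132.5,110],150,down(-np.pi/2-np.radians(3.4)));bot.line_to([525.5,-132.5,82],60); bot.pause(0.2)
st,im=shot("al"); np.save("al_st.npy",st,allow_pickle=True); print(st["tcp_pos"],st["t"],st["contact_force"],bot.get_calibration("wrist")["T_tool_cam"][:3,3])
g=im[110:260,176:336,::-1].astype(float); g=255*(g/255)**0.6
cv2.imwrite("pics/al_c.png",cv2.resize(g.astype(np.uint8),(640,600),interpolation=cv2.INTER_CUBIC))
```

```text
[ 525.78288081 -132.51636209   82.34040548] 12.4667 [-0.86171228  0.13724653  0.12492675] [  80.12970003    1.29544567 -158.52373504]
```

View pics/al_c.png

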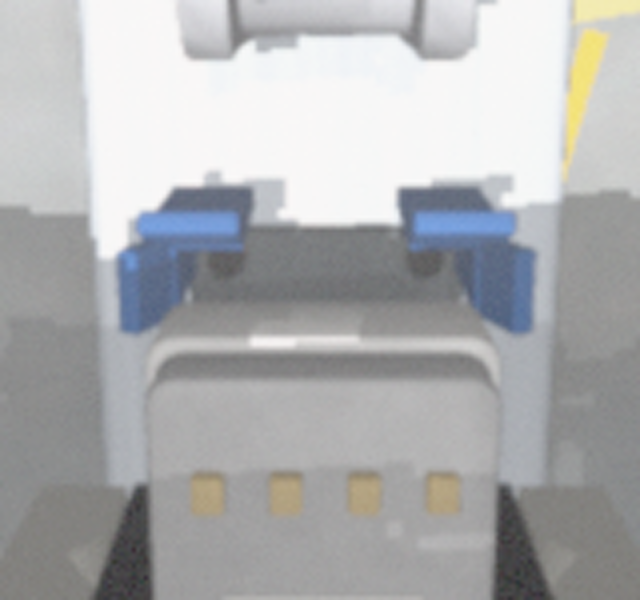

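The view shows the module's front wall bottom edge at crop row 303, the body rim at 340 and the lid edge at 378. The guides' outer sides are at columns 118 and 535 (centre 326), and the module is centred on about 325, so it's laterally aligned. Now the lengthwise check.

Run:
```python
from h import *
st=np.load("al_st.npy",allow_pickle=True).item()
T=R.from_quat(st["eef_rot"]).as_matrix(); t=st["tcp_pos"]
f=lambda r,c=326:[c/4+176,r/4+110]
inv=lambda P:((P-t)@T).round(1)
print("mod front bottom, tool:",inv(on_plane([f(303)],t[2]-8,"wrist",st)))
for r in (188,212,236,248): print(r,"z56",inv(on_plane([f(r)],56,"wrist",st)),"z10",inv(on_plane([f(r)],10,"wrist",st)))
print("rest -y edge (row 228) z16",inv(on_plane([f(228)],16,"wrist",st)))
print("hinge axle ~row 20 z62", inv(on_plane([f(18)],62,"wrist",st)))
print("guide outer cols",inv(on_plane([f(245,118),f(245,535)],50,"wrist",st)), "mod bottom cols",inv(on_plane([f(310,160),f(310,490)],t[2]-8,"wrist",st)))
s2=np.load("nest2_st.npy",allow_pickle=True).item(); T2=R.from_quat(s2["eef_rot"]).as_matrix()
print("nest2 mod bottom:",((on_plane([[256,373/2]],s2["tcp_pos"][2]-8,"wrist",s2)-s2["tcp_pos"])@T2).round(1))
```

```text
mod front bottom, tool: [[34.8  2.   8. ]]
188 z56 [[48.1  2.1 26.3]] z10 [[40.2  2.3 72.3]]
212 z56 [[44.4  2.1 26.3]] z10 [[35.5  2.3 72.3]]
236 z56 [[40.6  2.1 26.3]] z10 [[30.8  2.3 72.3]]
248 z56 [[38.7  2.1 26.3]] z10 [[28.4  2.3 72.3]]
rest -y edge (row 228) z16 [[33.6  2.3 66.3]]
hinge axle ~row 20 z62 [[73.6  2.  20.3]]
guide outer cols [[ 37.9 -31.3  32.4]
 [ 37.9  35.7  32.3]] mod bottom cols [[ 33.8 -21.6   8. ]
 [ 33.8  25.4   8. ]]
nest2 mod bottom: [[34.4  1.2  8. ]]
```

The module and seat agree to about 0.3 mm both ways. I'll lower it with force checks and release it on the lift plate.

Run:
```python
from h import *
x,y=525.5,-132.5
F=lambda:(bot.read_state()["contact_force"])
bot.line_to([x,y,62],60); bot.pause(.1); f0=F(); print("f0",f0.round(2))
z=62
while z>38:
    z-=1 if z<56 else 2
    bot.line_to([x,y,z],25); d=F()-f0
    print(z,d.round(2),end=" ")
    if d[2]>3.0 or L2>6 if (L2:=np.hypot(d[0],d[1])) else 0: break
s=bot.read_state(); print("\n",s["tcp_pos"],s["t"],s["width"])
```

```text
f0 [-0.66 -0.21 -0.33]
60 [ 0.54 -0.16 -0.7 ] 58 [1.08 0.69 0.17] 56 [ 1.18  0.16 -0.6 ] 54 [0.87 0.07 0.04] 53 [0.67 0.38 0.05] 52 [ 0.39  0.51 -0.12] 51 [ 0.95  0.49 -0.18] 50 [ 1.31  0.46 -0.43] 49 [ 0.37 -0.2  -0.11] 48 [0.62 0.15 0.62] 47 [ 1.22  0.11 -1.14] 46 [0.66 0.1  0.71] 45 [ 0.44  0.86 -0.09] 44 [ 1.57 -0.45  0.73] 43 [ 0.94 -0.69  0.43] 42 [1.35 1.08 0.81] 41 [ 0.78  0.21 -0.58] 40 [ 0.23  0.4  -0.04] 39 [ 0.3   0.4  -0.41] 38 [ 0.67  0.14 -0.24] 
 [ 525.51471133 -132.49241422   37.89417143] 18.1 45.94608346045727
```

Run:
```python
from h import *
st,im=shot("low"); a=cv2.imread("pics/al.png"); b=cv2.imread("pics/low.png")
for nm,(r0,r1,c0,c1) in {"terminals":(222,250,216,300),"lidedge":(196,215,211,304)}.items():
    t=a[r0:r1,c0:c1]; r=cv2.matchTemplate(b[r0-12:r1+12,c0-12:c1+12],t,cv2.TM_CCOEFF_NORMED); _,v,_,p=cv2.minMaxLoc(r); print(nm,v,np.array(p)-12)
for _ in range(4): bot.pause(.05); s=bot.read_state(); print(s["contact_force"].round(2),s["tcp_pos"].round(2),s["t"])
z=38
# slow downward motion in small steps, sampled finely
for k in range(6):
    z-=0.5; bot.line_to([525.5,-132.5,z],10); s=bot.read_state(); print(z,s["tcp_pos"][2].round(2),s["contact_force"].round(2),s["moment"].round(2))
    if s["contact_force"][2]>6: break
cv2.imwrite("pics/low_c.png",cv2.resize(b[110:260,176:336],(640,600),interpolation=cv2.INTER_CUBIC))
```

```text
terminals 0.9600148797035217 [0 0]
lidedge 0.8836618661880493 [0 0]
[0.95 0.02 0.05] [ 525.49 -132.48   37.9 ] 18.2
[-0.22  0.43 -0.03] [ 525.45 -132.48   37.91] 18.25
[ 0.52 -0.36 -0.  ] [ 525.43 -132.5    37.91] 18.3
[-0.03 -0.63 -0.67] [ 525.41 -132.49   37.9 ] 18.35
37.5 37.5 [-0.43 -0.48  1.15] [0.05 0.3  0.01]
37.0 36.98 [-1.31  0.09  1.3 ] [ 0.17  0.41 -0.05]
36.5 36.44 [-0.97  0.56  0.67] [0.19 0.42 0.02]
36.0 35.94 [-1.37  1.41  0.97] [0.17 0.48 0.02]
35.5 35.43 [-0.14 -0.8  -0.29] [ 0.06  0.12 -0.07]
35.0 34.98 [-0.24  0.12  0.67] [0.03 0.17 0.01]
```

View pics/low_c.png

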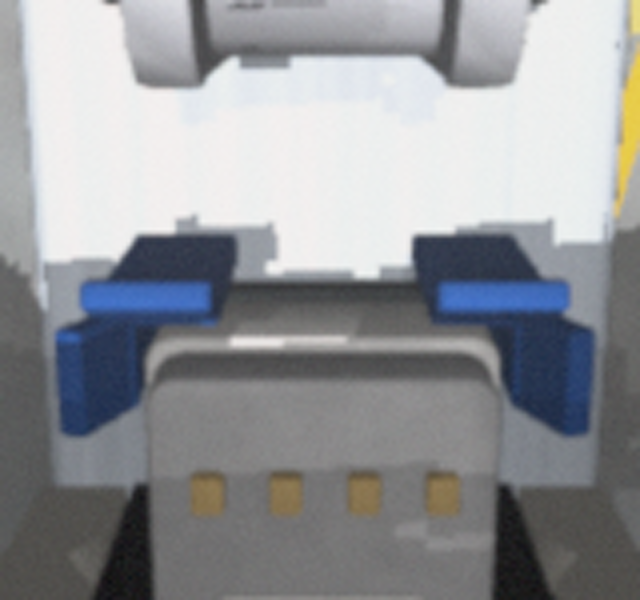

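The module sits squarely between the guides (front edges at row 283, between columns 148 and 498) and hasn't slipped in the grip. I'll firm up the grip and press on in 0.1 mm steps until the force rises steeply.

Run:
```python
from h import *
bot.move_gripper(40,35)
def fz(n=3):
    v=[]
    for _ in range(n): v.append(bot.read_state()["contact_force"][2]); bot.pause(.02)
    return np.mean(v)
s=bot.read_state(); print(s["tcp_pos"],s["t"],s["width"],fz(5))
z=35.; log=[]; t0=s["t"]; f=0
while z>24.5:
    z-=0.1 if f<4 else 0.05
    bot.line_to([525.5,-132.5,z],10); f=fz(); log.append((round(z,2),round(float(f),1)))
    if f>9: break
print(log); bot.pause(.3); s=bot.read_state(); print(fz(5),s["contact_force"],s["tcp_pos"],s["t"],s["width"])
```

```text
[ 525.62503844 -132.50282813   34.98487779] 20.0667 46.212724188150325 -0.49400441148452723
[(34.9, 1.0), (34.8, 2.0), (34.7, 1.9), (34.6, 2.2), (34.5, 1.5), (34.4, 1.8), (34.3, 1.8), (34.2, 1.6), (34.1, 1.3), (34.0, 1.8), (33.9, 1.5), (33.8, 1.3), (33.7, 1.8), (33.6, 2.0), (33.5, 2.0), (33.4, 1.9), (33.3, 1.6), (33.2, 1.0), (33.1, 1.6), (33.0, 1.7), (32.9, 1.7), (32.8, 2.0), (32.7, 2.3), (32.6, 1.5), (32.5, 1.6), (32.4, 1.6), (32.3, 2.3), (32.2, 1.3), (32.1, 1.9), (32.0, 1.7), (31.9, 1.9), (31.8, 1.5), (31.7, 2.0), (31.6, 2.1), (31.5, 2.0), (31.4, 1.9), (31.3, 1.9), (31.2, 1.5), (31.1, 1.5), (31.0, 1.4), (30.9, 1.8), (30.8, 1.9), (30.7, 1.6), (30.6, 1.6), (30.5, 1.4), (30.4, 1.6), (30.3, 1.6), (30.2, 1.5), (30.1, 1.8), (30.0, 1.8), (29.9, 1.7), (29.8, 1.3), (29.7, 1.7), (29.6, 2.1), (29.5, 1.5), (29.4, 1.5), (29.3, 1.9), (29.2, 1.9), (29.1, 3.0), (29.0, 4.8), (28.95, 5.4), (28.9, 5.8), (28.85, 5.8), (28.8, 5.9), (28.75, 6.3), (28.7, 6.8), (28.65, 7.5), (28.6, 7.9), (28.55, 7.7), (28.5, 8.2), (28.45, 8.6), (28.4, 9.1)]
8.892446504019741 [-2.04835446  1.26904361  8.43443324] [ 525.52607759 -132.51272677   28.82982659] 42.05 45.599009194834515
```

The push rose steeply at TCP z = 29.1 and reached 9 N, so the module is on its stops with the clamp still open. Next I'll release, retreat, and swing the clamp over from behind.

```bash
cat > c.py <<'E'
from h import *
yn=np.radians(-3.4); u=np.array([-np.sin(yn),np.cos(yn)]); N=np.array([525.5,-132.0]); H=N-82*u
def at(r,z): return [*(H+r*u),z]          # r along nest +y from the hinge
def outer(th,r=105,h=12): return r*np.cos(th)-h*np.sin(th), 62+r*np.sin(th)+h*np.cos(th)
E
python3 - <<'E'
from c import *
bot.move_gripper(70); s=bot.read_state(); print(s["t"],s["width"],s["contact_force"].round(1))
bot.line_to([525.5,-132.5,100],120); bot.line_to([525.5,-132.5,220],250)
bot.move_gripper(0)
bot.line_to(at(-110,220),250)
f0=bot.read_state()["contact_force"]; print("f0",f0.round(1),bot.read_state()["t"])
bot.line_to(at(-110,150),200); bot.line_to(at(-85,150),100)
log=[]
for th in np.arange(2.1,0.3,-0.1):
    r,z=outer(th); z=min(z,150); bot.line_to(at(r-10,z),80); f=bot.read_state()["contact_force"]-f0; log.append((round(th,1),*f[1:].round(1)))
    if np.linalg.norm(f)>25: break
print(log,bot.read_state()["t"])
shot("swung"); im=bot.camera("scene"); cv2.imwrite("pics/swung_s.png",cv2.resize(im[90:215,240:380,::-1],(672,600),interpolation=cv2.INTER_CUBIC))
E
```

```text
42.7917 69.90659152646471 [-0.5 -0.2 -0.5]
f0 [-1.2  0.   0.2] 46.3
[(np.float64(2.1), np.float64(-0.5), np.float64(0.1)), (np.float64(2.0), np.float64(-0.5), np.float64(0.1)), (np.float64(1.9), np.float64(0.3), np.float64(-0.1)), (np.float64(1.8), np.float64(-0.8), np.float64(0.3)), (np.float64(1.7), np.float64(-0.9), np.float64(0.0)), (np.float64(1.6), np.float64(-0.4), np.float64(-0.5)), (np.float64(1.5), np.float64(0.9), np.float64(-0.5)), (np.float64(1.4), np.float64(0.3), np.float64(0.7)), (np.float64(1.3), np.float64(0.2), np.float64(0.4)), (np.float64(1.2), np.float64(-0.6), np.float64(-0.5)), (np.float64(1.1), np.float64(0.5), np.float64(0.9)), (np.float64(1.0), np.float64(-1.2), np.float64(-0.3)), (np.float64(0.9), np.float64(0.2), np.float64(0.3)), (np.float64(0.8), np.float64(-0.1), np.float64(-0.5)), (np.float64(0.7), np.float64(-0.3), np.float64(0.3)), (np.float64(0.6), np.float64(-0.5), np.float64(-1.0)), (np.float64(0.5), np.float64(-0.4), np.float64(-0.3)), (np.float64(0.4), np.float64(0.1), np.float64(0.2))] 52.225
```

View pics/swung_s.png

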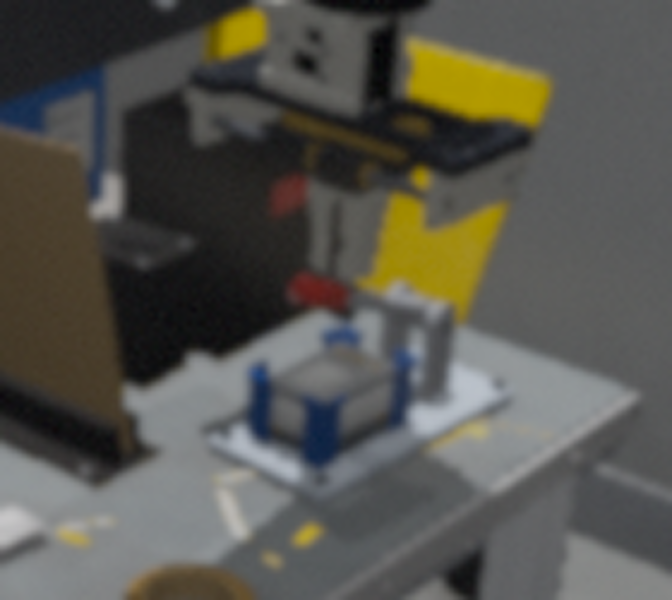

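The scene view shows the module seated between the blue guides, with the clamp swung over and its red grip under the fingertips, nearly level. Now I'll press down above the pad.

Run:
```python
from c import *
def fz(n=2):
    v=[]
    for _ in range(n): v.append(bot.read_state()["contact_force"][2]); bot.pause(.02)
    return np.mean(v)
p=bot.read_state(); bot.line_to(at(82,116),100); bot.pause(.1); f0=fz(3)
log=[]; z=116
while z>78:
    z-=4; bot.line_to(at(82,z),60); f=fz(1)-f0; log.append((z,round(float(f),1)))
    if f>6: break
f=0
while z>60 and bot.read_state()["t"]<66:
    z-=0.4 if f<3.5 else 0.1
    bot.line_to(at(82,z),20); f=fz()-f0; log.append((round(z,1),round(float(f),1)))
    if f>7.5: break
print(log,bot.read_state()["tcp_pos"],bot.read_state()["t"])
```

```text
[(112, -0.1), (108, -0.6), (104, 0.5), (100, -0.2), (96, 0.0), (92, -0.4), (88, -0.4), (84, -1.3), (80, -0.7), (76, -0.4), (75.6, -0.3), (75.2, 0.5), (74.8, 0.4), (74.4, 0.6), (74.0, 0.9), (73.6, 0.0), (73.2, 0.4), (72.8, 0.7), (72.4, 0.0), (72.0, 0.5), (71.6, 0.5), (71.2, 0.6), (70.8, 0.4), (70.4, 0.2), (70.0, 1.8), (69.6, 2.3), (69.2, 2.4), (68.8, 2.2), (68.4, 2.8), (68.0, 3.0), (67.6, 3.8), (67.5, 4.2), (67.4, 5.1), (67.3, 4.4), (67.2, 4.6), (67.1, 4.7), (67.0, 5.3), (66.9, 4.4), (66.8, 5.4), (66.7, 4.9), (66.6, 4.9), (66.5, 5.0), (66.4, 5.1), (66.3, 5.6), (66.2, 6.5), (66.1, 7.6)] [ 525.56709884 -131.98134125   66.36308513] 65.5917
```

Run:
```python
from c import *
bot.line_to(at(82,76),60); bot.line_to(at(82,150),200); bot.pause(.2)
s=bot.read_state(); print(s["t"],s["contact_force"].round(1)); print(bot.close_job())
```

```text
66.625 [ 0.8 -0.1  0.5]
the job is handed in; nothing more can be done
None
```

I handed in the job at 66.6 s: the module was pressed onto its stops with about 9 N at the wrist while the clamp was open, then the clamp was pressed closed on it with about 7.6 N. The arm was clear at hand-in, but the verdict wasn't shown and I took no picture after closing.

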